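# Clip balusters on the plating rack and tug-test them

### The arm

A 7-joint arm with a two-finger parallel gripper is mounted at the origin on the work surface. World frame = base frame: x ahead of the robot, y to its left, z up, the work surface at z = 0. Lengths are in m, angles in rad, forces in N, time in s.
With the tool pointing down it reaches from about 0.4 to 0.925 m from the base axis. Payload 4.1 kg.
Tool frame: the origin (TCP) lies midway between the tips of the shut fingers; the grasp point (between the pads) lies env.pinch_z behind it (env.pinch_z is the distance from the TCP to the grasp point, in m); z points along the fingers, y is the line along which they close (so a half turn about z gives the same grasp; the last joint's range is limited). The gripper opens to 85 mm and grips with 20 to 120 N. Pads are 22 mm wide; open, the fingers measure 114 mm over their backs; the gripper's body (76 mm by 85 mm) begins 54 mm behind the grasp point. The pads swing forward as they close: fully open they stand 13 mm farther back than shut.
Start: joints at [1.08, 0.398, 0.045, 1.537, -0.019, 1.207, -0.051], TCP at [0.248, -0.601, 0.231] pointing down, gripper open.
Joint ranges: [-2.82, 2.82], [-0.49, 2.23], [-1.37, 1.46], [0, 2.46], [-1.36, 4.5], [0.23, 2], [-2.94, 2.94]. Speed limits (rad/s): [2.57, 2.57, 3.14, 3.14, 3.14, 3.14, 3.14].

### API

Orientations are given as a rotation vector (axis times angle).
In Python, from plant import env gives the robot as it stands.
- The arm moves only by the tool servo_tool, never from a script. Its argument "motion" is text: rows parted by semicolons, each of 7 numbers parted by spaces: the shift along the tool's x, y, z in units of 1 m (1.0 is 1 m), then the turn, a rotation vector about the tool's x, y, z in units of 90 degrees (1.0 is 90 degrees), then the opening, from 0 (shut) to 1 (fully open). In form: x y z ax ay az hand; .... A call has 1 to 10 rows; each row is the pose to reach, as a shift and turn from the pose commanded when the call began, along the tool's axes at that moment; what a row does not reach only later rows make up. A row lasts 1/10 s, in which the tool goes at most 50 mm and 8.59 degrees, less where a joint would pass 70% of its speed; a pose out of reach is approached as far as the arm can. A call with a number of a shift or a turn outside -1 to 1 is refused whole. A call with a gripper value outside its range is refused whole. The fingers move at their own pace and stop on an object; "grip_force" is the grip in N (left out, the last holds). Time passes only in rows, so rows that repeat a pose let the fingers close. It gives the time, the measured TCP pose, the force, the opening and the grip force at its end, in the units of the state.
- env.get_obs(): the state, without advancing time (a new reading comes with each control period).
- env.grab_frame(name): name is "scene" or "top" or "wrist"; returns a dict with "pixels" (384x512x3 uint8, blue, green, red), "z_map" (384x512 float32, m along the optical axis (not along the pixel's ray), 0 where there is no reading), "fov_y" (degrees; the focal length in pixels is half the picture's height over the tangent of half this angle, whatever the lens; pixels are square), "cx", "cy" (the principal point, pixels), "extrinsics" (4x4, takes a point from world to camera coordinates). Camera axes: x right, y down, z forward; pixel columns grow to the right and rows downward; lengths in m; the calibration is good to about 2 mm. A picture is of the moment at which its call begins.
- env.finish_job(): hands the job in; it is judged then, once.
The state is a dict: "time_s": time; "joint_positions": joint angles; "qd": joint speeds; "effort": joint torques, N m; "tool_pos": TCP position; "tcp_rot": TCP orientation; "wrist_force": force on the tool from outside, world axes, zero at the start; "torque": the same for the moment, N m; "finger_gap": finger opening in m; "finger_force": force on a finger pad.
Only numpy, scipy, OpenCV 4.12 (cv2) and the standard library are available. Lean on these libraries where they do the work, as an engineer would, in place of code of your own. Each camera call takes 0.05 s, during which the arm holds its last target. There are 200 camera calls.

### The job

Snap every steel baluster that lies on the sheet into a clip of the plating rack, one to a clip, pushed down until the sprung jaw closes over it, and then prove that it holds by tugging the baluster straight up until its stiff clip slide has crept visibly up from its bottom stop (about half its 20 mm travel, not to the top stop); leave it clipped there. When all of them are clipped and proven, throw the rack's lever fully over, away from the robot, to mark the rack ready. Leave the other tools and things on the table where they are.

Things in the scene. Friction and masses are not known exactly. Their poses are not given: they have to be found in the camera images.
- tube_a: A steel baluster: straight round tube 22 mm in diameter, a 32 mm square, 6 mm thick plate across each end; 150 mm long, about 300 g. Three or four are present, lying on the steel sheet (an absent one reads None). Origin at its middle, on the tube's axis, 16 mm above what it lies on; x runs along the tube; both ends are alike.
- tube_b: A steel baluster: straight round tube 22 mm in diameter, a 32 mm square, 6 mm thick plate across each end; 150 mm long, about 300 g. Three or four are present, lying on the steel sheet (an absent one reads None). Origin at its middle, on the tube's axis, 16 mm above what it lies on; x runs along the tube; both ends are alike.
- tube_c: A steel baluster: straight round tube 22 mm in diameter, a 32 mm square, 6 mm thick plate across each end; 150 mm long, about 300 g. Three or four are present, lying on the steel sheet (an absent one reads None). Origin at its middle, on the tube's axis, 16 mm above what it lies on; x runs along the tube; both ends are alike.
- tube_d: A steel baluster: straight round tube 22 mm in diameter, a 32 mm square, 6 mm thick plate across each end; 150 mm long, about 300 g. Three or four are present, lying on the steel sheet (an absent one reads None). Origin at its middle, on the tube's axis, 16 mm above what it lies on; x runs along the tube; both ends are alike.
- clip0 (a point): Where the tube's axis lies when seated in clip 0, the clip farthest from the lever; 62 mm above the table with the slide down, and moves up with it. x along the seated tube (either way round), z up. Four like clips stand in a row 90 mm apart along the rack's y, open at the top; any baluster fits any clip.
- clip1 (a point): Seated tube axis in clip 1, second from the far end. Each clip is an aluminium carriage with two forks at x = -40 and +40 mm (14 mm thick, 26 mm between prongs; the -y prongs flare, to 26 mm above this point). Between the forks are 66 mm free for the fingers, clear to 38 mm below this point, but for the jaw's cross bar on the +y side (y = 22 to 28 mm), 27 mm below.
- clip2 (a point): Seated tube axis in clip 2, third from the far end. In every clip the jaw's two hooks, at x = -52 and +52 mm, close 1 mm above the tube; their sloping backs rise to 43 mm above this point on the +y side.
- clip3 (a point): Seated tube axis in clip 3, the clip nearest the lever, 85 mm from it. In every clip a tube pushed straight down here swings the sprung jaw aside, to +y by about 0.33 rad (10 to 20 N at most), and it snaps back over the tube; it then holds the tube against a pull of 25 N.
- slide0 (a joint): Height of clip 0's slide above its bottom stop, m: 0 bottom, 0.020 top stop (starts at 0 to 0.003). A stiff friction slide: it creeps up only when pulled with about 14 N (9 N friction, the rest weight), stays where it is left, and about 5 N pushes it back down, so snapping a tube in presses it to the bottom.
- slide1 (a joint): Height of clip 1's slide above its bottom stop, m: 0 bottom, 0.020 top stop (starts at 0 to 0.003). A stiff friction slide: it creeps up only when pulled with about 14 N (9 N friction, the rest weight), stays where it is left, and about 5 N pushes it back down, so snapping a tube in presses it to the bottom.
- slide2 (a joint): Height of clip 2's slide above its bottom stop, m: 0 bottom, 0.020 top stop (starts at 0 to 0.003). A stiff friction slide: it creeps up only when pulled with about 14 N (9 N friction, the rest weight), stays where it is left, and about 5 N pushes it back down, so snapping a tube in presses it to the bottom.
- slide3 (a joint): Height of clip 3's slide above its bottom stop, m: 0 bottom, 0.020 top stop (starts at 0 to 0.003). A stiff friction slide: it creeps up only when pulled with about 14 N (9 N friction, the rest weight), stays where it is left, and about 5 N pushes it back down, so snapping a tube in presses it to the bottom.
- lever (a joint): Angle of the rack's ready lever, rad: 0 leaning towards the rack's -x (the robot's side), 1.0 fully over to +x; it stays where it is left (starts between 0 and 0.2) and moves with under 2 N at its ball.
- lever_tip (a point): Centre of the black ball, 26 mm across, on the end of the ready lever at the rack's -y end; it swings on an 80 mm arm in the rack's x-z plane about a pivot 34 mm above the table, on a 70 x 50 mm block, 25 mm tall.
- rack: The plating rack: a grey steel base plate 200 x 460 x 12 mm, bolted down, carrying the four clips and the lever. Origin at the centre of its underside on the table; x points away from the robot, y along the row of clips (clips at y = +160, +70, -20, -110 mm; lever at -195 mm). It stands to the left or to the right.
- sheet: A dark steel sheet 430 x 310 x 3 mm, fixed flat on the table on the other side from the rack, on which the balusters lie. Origin at the centre of its underside.
- flat_bar: A flat steel bar 110 x 25 x 10 mm lying along the right edge of the sheet: a bystander, to be left alone. Origin: the middle of its underside.
- wrench: A wrench lying on the far edge of the sheet: a bystander, to be left alone. Origin: the middle of its underside.
- jar: A squat white jar with a steel lid, 64 mm across, 75 mm tall, in front of the rack: a bystander, to be left alone. Origin: the middle of its underside.
- brush: A hand brush lying at the right edge: a bystander, to be left alone. Origin: the middle of its underside.
- spray_can: A grey can, 66 mm across, 120 mm tall, in the middle of the back: a bystander, to be left alone. Origin: the middle of its underside.
- hammer: A hammer lying beyond the rack: a bystander, to be left alone. Origin: the middle of its underside.
- grinder: An angle grinder lying at the left edge: a bystander, to be left alone. Origin: the middle of its underside.
Not all that is in view belongs to the job. What is shaped like the tube_a but black is not meant.

How it is judged:
By the outcome, as a careful person would: the job done as asked, in the order asked, and still so for the second after the job is handed in, with the robot touching nothing.
Of tube_a, tube_b, tube_c, tube_d only 3 to 4 are there at a start; the rules pass over those that are not, and their reading is None.
At some moment in a run one of tube_a, tube_b, tube_c, tube_d may be knocked a few centimetres aside while the robot is not near it.
Once in a run the grip may slacken for a moment while it holds something.
It also fails if it takes over 210 s, if anything falls off the work surface, if the arm or the gripper's body presses on something with over 40 N, if the wrist force passes 120 N, or if a joint passes its speed limit or range.

## Working session

There is one attempt and no reset: what is moved stays moved. The work goes in short steps, Python scripts to look and compute and a tool call to move; the robot and the scene stay as the last step left them, time stands still between calls to the robot, and variables do not carry over. Pictures are saved under pics/ and viewed, at most 14 in all, crops included, and the job is handed in when it is done.

Besides the shell and the picture viewer there is one more tool, called in YAML: its name, and indented under it one key for each argument. servo_tool: Moves the arm, as the interface text tells. Shifts and turns lie within -1 to 1; 1 stands for 1 m of shift or 90 degrees of turn. Its arguments: {"type":"object","properties":{"motion":{"type":"string"},"grip_force":{"type":"number"}},"required":["motion"]}

```bash
ls; mkdir -p pics; cat > h.py <<'E'
import numpy as np, cv2
from plant import env
from scipy.spatial.transform import Rotation as R
def grab(n):
    f=env.grab_frame(n); h=f["pixels"].shape[0]
    f["f"]=h/2/np.tan(np.radians(f["fov_y"])/2); return f
def cloud(f):
    z=f["z_map"]; v,u=np.mgrid[:z.shape[0],:z.shape[1]]
    c=np.stack([(u-f["cx"])/f["f"]*z,(v-f["cy"])/f["f"]*z,z],-1)
    E=f["extrinsics"]; return (c-E[:3,3])@E[:3,:3]
def proj(f,p):
    c=f["extrinsics"][:3,:3]@np.asarray(p)+f["extrinsics"][:3,3]
    return c[:2]/c[2]*f["f"]+[f["cx"],f["cy"]]
E
python3 - <<'E'
from h import *
o=env.get_obs(); print(o, env.pinch_z)
for n in("scene","top"):
    f=grab(n); np.savez("/tmp/%s.npz"%n,**f); cv2.imwrite("pics/%s0.png"%n,cv2.resize(f["pixels"],(800,600))); print(n,f["fov_y"],f["cx"],f["cy"],f["extrinsics"].round(3).tolist())
E
```

```text
pics
{'time_s': 0.0, 'joint_positions': array([ 1.08002503,  0.39919497,  0.04501761,  1.5378881 , -0.01871686,
        1.20690046, -0.05067311]), 'qd': array([-0.00113028, -0.00205767,  0.00077209,  0.00179177, -0.00062991,
       -0.00031691, -0.00020402]), 'effort': array([-2.33115052e-04, -4.75120211e+01,  1.36454858e+00, -2.54219002e+01,
        1.15493659e-02,  9.33313917e-03,  6.47842995e-06]), 'tool_pos': array([ 0.24797621, -0.60014688,  0.23025761]), 'tcp_rot': array([-3.07959671e+00, -6.11321441e-01,  7.76610378e-04]), 'wrist_force': array([ 0.02715952, -0.1237047 , -0.03417302]), 'torque': array([ 0.05348812, -0.01853744,  0.01928811]), 'finger_force': 0.0, 'finger_gap': 0.08555672985891197} 0.0187
scene 54.0555521530876 255.49974436234552 193.8919367893639 [[0.317, 0.948, 0.012, -0.173], [0.636, -0.203, -0.744, -0.202], [-0.703, 0.244, -0.668, 1.741], [0.0, 0.0, 0.0, 1.0]]
top 44.349261583692375 263.3763212134859 192.71231035847745 [[0.054, -0.999, -0.004, 0.026], [-0.976, -0.052, -0.214, 0.474], [0.213, 0.015, -0.977, 1.659], [0.0, 0.0, 0.0, 1.0]]
```

View pics/top0.png

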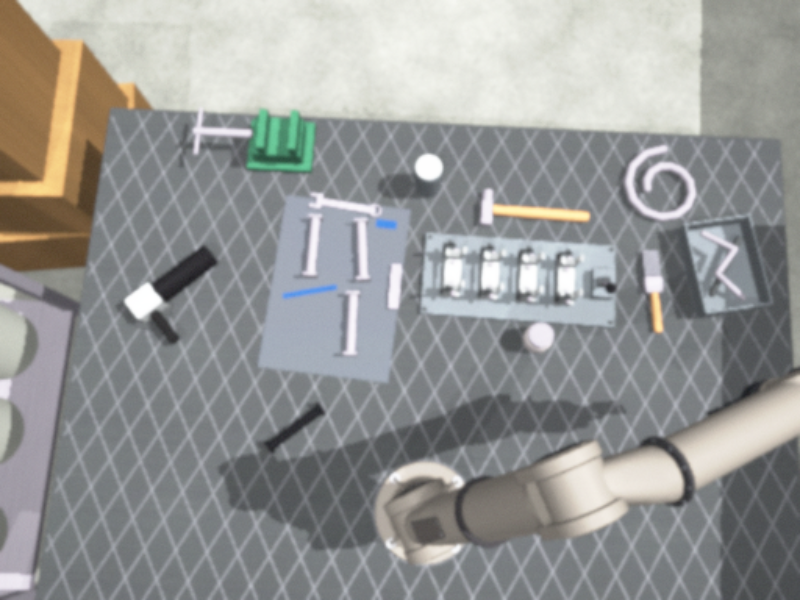

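View pics/scene0.png

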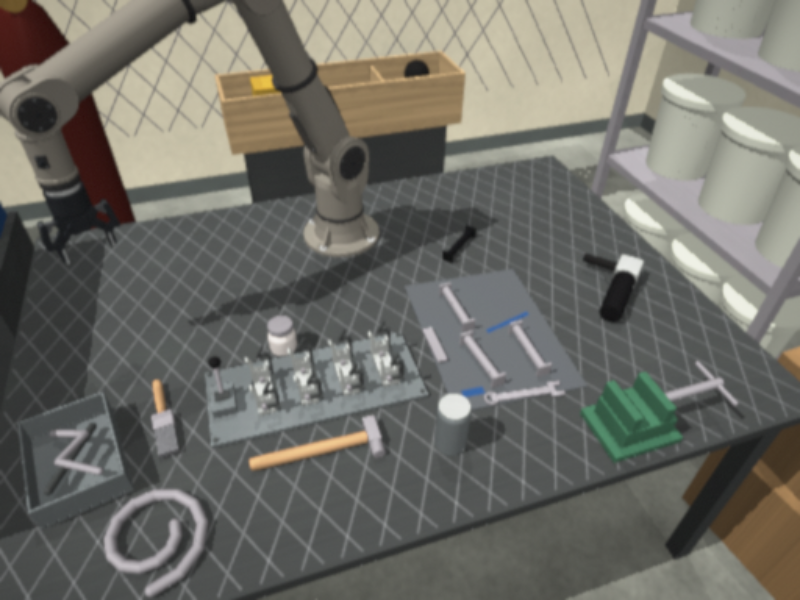

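The top view shows three bright balusters on the sheet, at (312,245), (361,250) and (350,322). Lookalikes are the black tube at (295,428), the flat bar at (394,286), the wrench at (345,205), and tube scraps in the tray at (725,262). I reject all of those by colour or shape. The rack is on the right, with clips at (453,268), (490,271), (530,275) and (567,278) and the lever ball at (611,288).

```bash
python3 - <<'E'
from h import *
f=dict(np.load("/tmp/top.npz")); P=cloud(f)
s=.64
def win(c,w=22,h=30):
    u,v=int(c[0]*s),int(c[1]*s); return P[v-h:v+h,u-w:u+w].reshape(-1,3)
for n,c in dict(A=(312,245),B=(361,250),C=(350,322)).items():
    q=win(c,13,28); print(n,"sheet z",np.median(q[:,2]).round(4)); m=q[(q[:,2]>.014)&(q[:,2]<.05)]
    (cx,cy),(w,h),a=cv2.minAreaRect((m[:,:2]*1000).astype(np.float32))
    b=m[:,:2]-m[:,:2].mean(0);e=np.linalg.svd(b,full_matrices=0)[2][0]
    print(len(m),(cx,cy),(w,h),a,"dir",np.degrees(np.arctan2(e[1],e[0])),"mean",m.mean(0),"zmax",m[:,2].max())
# rack plate
q=P[int(225*s):int(335*s),int(410*s):int(625*s)].reshape(-1,3)
m=q[(abs(q[:,2]-.012)<.005)]
print("rack",cv2.minAreaRect((m[:,:2]*1000).astype(np.float32)), np.median(m[:,2]))
hi=q[(q[:,2]>.05)&(q[:,2]<.13)]; print(hi.min(0),hi.max(0))
im=f["pixels"];
c1=cv2.resize(im[115:245,165:265],None,fx=4.5,fy=4.5,interpolation=3); cv2.imwrite("pics/tubes.png",c1)
c2=cv2.resize(im[140:215,260:405],None,fx=5.5,fy=5.5,interpolation=3)[:, :800]; cv2.imwrite("pics/rack.png",c2)
E
```

```text
A sheet z 0.0046
271 (623.4486694335938, 306.6849060058594) (194.55880737304688, 84.68086242675781) 2.511648416519165 dir 179.97045352752093 mean [0.607215   0.29649231 0.02781361] zmax 0.04205708224809184
B sheet z 0.0048
281 (600.083984375, 180.81813049316406) (221.5470733642578, 91.36129760742188) 3.6243691444396973 dir -178.39195523559363 mean [0.59512968 0.17793302 0.02785328] zmax 0.04616230469135477
C sheet z 0.0046
285 (423.696533203125, 177.45321655273438) (200.568359375, 90.74131774902344) 13.739319801330566 dir 179.55937402234437 mean [0.42533385 0.18829168 0.02800269] zmax 0.04377363114075021
rack ((550.9798583984375, -197.64590454101562), (267.40509033203125, 516.0384521484375), 3.0199453830718994) 0.012072323992875184
[ 0.40722086 -0.40762972  0.05006152] [ 0.60994529 -0.01388435  0.12642726]
```

View pics/tubes.png

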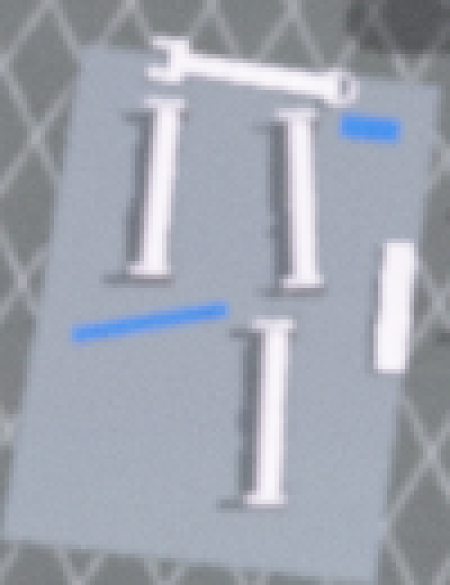

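View pics/rack.png

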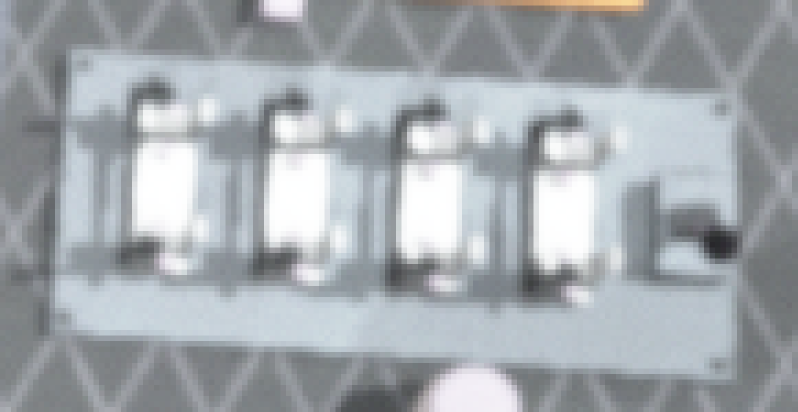

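The tubes crop shows three bright tubes with square end plates, with plate centres at about (164,105)/(150,272), (297,116)/(302,283) and (273,325)/(265,499), and the flat bar separate at (395,306). The rack crop shows the plate corners at about (68,48), (740,96), (737,380) and (50,335), the hooks' bright backs on the right (−y?) side of each clip, and the ball at (720,243).

```bash
cat >> h.py <<'E'
def ray(f,uv,z):
    E=f["extrinsics"]; c=-E[:3,:3].T@E[:3,3]
    d=E[:3,:3].T@np.array([(uv[0]-f["cx"])/f["f"],(uv[1]-f["cy"])/f["f"],1.])
    return c+d*(z-c[2])/d[2]
E
python3 - <<'E'
from h import *
f=dict(np.load("/tmp/top.npz")); P=cloud(f); g=f["pixels"].min(2)
E=f["extrinsics"]; print("cam",-E[:3,:3].T@E[:3,3])
for n,a,b in (("A",(164,105),(150,272)),("B",(297,116),(302,283)),("C",(273,325),(265,499))):
    a,b=[ray(f,(np.array(p)+.5)/4.5-.5+[165,115],.033) for p in(a,b)]
    d=a-b; print(n,((a+b)/2).round(4),"len",np.linalg.norm(d).round(4),"yaw",np.degrees(np.arctan2(d[1],d[0])).round(2))
    # bright mask
m=(g>200).astype(np.uint8); k,l,st,ct=cv2.connectedComponentsWithStats(m[115:245,165:265])
for i in range(1,k):
    if st[i,4]<100: continue
    v,u=np.where(l==i); Q=np.array([ray(f,(x+165,y+115),.032)[:2] for x,y in zip(u,v)])
    c,s,a=cv2.minAreaRect((Q*1000).astype(np.float32)); print("mask",st[i],np.round(c,1),np.round(s,1),round(a,2),"mean",Q.mean(0).round(4))
C=[ray(f,(np.array(p)+.5)/5.5-.5+[260,140],.012)[:2] for p in((68,48),(740,96),(737,380),(50,335))]
C=np.array(C); print(C.round(4),[np.linalg.norm(C[i]-C[i-1]).round(3) for i in range(4)])
# fit model corners (far-left, far-right, near-right, near-left)
M=np.array([[.1,.23],[.1,-.23],[-.1,-.23],[-.1,.23]])
H=(M-M.mean(0)).T@(C-C.mean(0)); U,S,V=np.linalg.svd(H); Rm=V.T@U.T; th=np.arctan2(Rm[1,0],Rm[0,0]); t=C.mean(0)
print("rack",t.round(4),"yaw",np.degrees(th),"res",(C-(M@Rm.T+t)).round(4).tolist())
for i,y in enumerate((.16,.07,-.02,-.11,-.195)): print(i,(Rm@[0,y]+t).round(4))
b=ray(f,(np.array((720,243))+.5)/5.5-.5+[260,140],.1); print("ball@.1",b,P[184-0,391],Rm.T@(b[:2]-t))
E
```

```text
cam [0.10720794 0.0249138  1.72203058]
A [0.6022 0.2973 0.033 ] len 0.1445 yaw 0.12
B [0.599  0.1786 0.033 ] len 0.1441 yaw 5.56
C [0.4189 0.191  0.033 ] len 0.1436 yaw 1.5
mask [ 33   9  46  14 233] [708.9 225.2] [172.4  35.1] 85.33 mean [0.7062 0.2302]
mask [ 30  22  11  39 205] [604.6 295.7] [149.3  26.7] 0.35 mean [0.604  0.2946]
mask [ 62  24   9  40 197] [601.1 177.5] [152.   26.3] 6.97 mean [0.6005 0.1765]
mask [ 84  54   9  29 189] [511.1  93.2] [ 26.2 107.5] 88.81 mean [0.5117 0.094 ]
mask [ 55  71  10  41 219] [419.8 190.7] [149.3  26. ] 1.29 mean [0.419  0.1883]
[[ 0.6544  0.0287]
 [ 0.6441 -0.4335]
 [ 0.4457 -0.4303]
 [ 0.4521  0.0308]] [np.float64(0.202), np.float64(0.462), np.float64(0.198), np.float64(0.461)]
rack [ 0.5491 -0.2011] yaw -0.9872621307519597 res [[0.0014, 0.0016], [-0.001, -0.0007], [0.0005, -0.001], [-0.001, 0.0002]]
0 [ 0.5518 -0.0411]
1 [ 0.5503 -0.1311]
2 [ 0.5487 -0.2211]
3 [ 0.5472 -0.3111]
4 [ 0.5457 -0.396 ]
ball@.1 [ 0.51729773 -0.39649251  0.1       ] [ 0.51178516 -0.39331279  0.11893374] [-0.02838767 -0.19593834]
```

```bash
cat >> h.py <<'E'
def go(*wps):
    "print tool-frame shift (m) and turn (90deg units) to world waypoints (x,y,z,yaw deg of tool x), tool down"
    o=env.get_obs(); R0=R.from_rotvec(o["tcp_rot"])
    print("t",round(o["time_s"],1),"tcp",o["tool_pos"].round(4),"F",o["wrist_force"].round(1),"gap",round(o["finger_gap"],4),"j",o["joint_positions"].round(2))
    for w in wps:
        T=R.from_euler("z",w[3],degrees=True)*R.from_rotvec([np.pi,0,0])
        print(w,"->",(R0.inv().apply(np.array(w[:3])-o["tool_pos"])).round(4),((R0.inv()*T).as_rotvec()/(np.pi/2)).round(4))
E
python3 -c "
from h import *
go((.5,-.25,.3,0),(.419,.19,.2,1.3))"
```

```text
t 0.1 tcp [ 0.248  -0.6002  0.2304] F [-0.6 -0.3  1. ] gap 0.0852 j [ 1.08  0.4   0.05  1.54 -0.02  1.21 -0.05]
(0.5, -0.25, 0.3, 0) -> [ 0.3666 -0.2276 -0.0693] [-0.0011  0.0003  0.2495]
(0.419, 0.19, 0.2, 1.3) -> [ 0.4598 -0.665   0.0315] [-0.0011  0.0003  0.235 ]
```

servo_tool:
  motion: "0.3666 -0.2276 -0.069 -0.0011 0.0003 0.2495 1;0.3666 -0.2276 -0.069 -0.0011 0.0003 0.2495 1;0.3666 -0.2276 -0.069 -0.0011 0.0003 0.2495 1;0.3666 -0.2276 -0.069 -0.0011 0.0003 0.2495 1;0.3666 -0.2276 -0.069 -0.0011 0.0003 0.2495 1;0.3666 -0.2276 -0.069 -0.0011 0.0003 0.2495 1;0.3666 -0.2276 -0.069 -0.0011 0.0003 0.2495 1;0.3666 -0.2276 -0.069 -0.0011 0.0003 0.2495 1;0.3666 -0.2276 -0.069 -0.0011 0.0003 0.2495 1;0.3666 -0.2276 -0.069 -0.0011 0.0003 0.2495 1"

```text
time_s: 1.1
tool_pos: [0.5044, -0.2433, 0.3009]
tcp_rot: [-3.14, -0.018, -0.006]
wrist_force: [-0.2, 0.7, 0.1]
finger_gap: 0.0856
finger_force: 0.0
```

servo_tool:
  motion: "-0.081 -0.44 0.1 0 0 -0.0144 1;-0.081 -0.44 0.1 0 0 -0.0144 1;-0.081 -0.44 0.1 0 0 -0.0144 1;-0.081 -0.44 0.1 0 0 -0.0144 1;-0.081 -0.44 0.1 0 0 -0.0144 1;-0.081 -0.44 0.1 0 0 -0.0144 1;-0.081 -0.44 0.1 0 0 -0.0144 1;-0.081 -0.44 0.1 0 0 -0.0144 1;-0.081 -0.44 0.1 0 0 -0.0144 1;-0.081 -0.44 0.1 0 0 -0.0144 1"

```text
time_s: 2.1
tool_pos: [0.4166, 0.1946, 0.1985]
tcp_rot: [-3.141, -0.049, 0.002]
wrist_force: [0.7, -0.5, -0.1]
finger_gap: 0.0853
finger_force: 0.0
```

```bash
cat >> h.py <<'E'
def find(f,exp,z=.030,r=.1):
    "refine tube near exp (x,y) by brightness: ray pixels to plane z"
    g=f["pixels"].min(2); m=(g>190).astype(np.uint8); k,l,st,ct=cv2.connectedComponentsWithStats(m)
    for i in range(1,k):
        if st[i,4]<60: continue
        v,u=np.where(l==i); Q=np.array([ray(f,(x,y),z)[:2] for x,y in zip(u,v)])
        if np.linalg.norm(Q.mean(0)-exp)>r: continue
        c,s,a=cv2.minAreaRect((Q*1000).astype(np.float32)); print("mask",st[i],np.round(c,1),np.round(s,1),round(a,2),"mean",Q.mean(0).round(4))
E
python3 - <<'E'
from h import *
go((.419,.19,.2,1.3))
f=grab("wrist"); np.savez("/tmp/w.npz",**f); print((-f["extrinsics"][:3,:3].T@f["extrinsics"][:3,3]).round(3), proj(f,(.419,.19,.019)))
find(f,(.419,.19)); cv2.imwrite("pics/w1.png",f["pixels"])
E
```

```text
t 2.1 tcp [0.4166 0.1946 0.1985] F [ 0.7 -0.5 -0.1] gap 0.0853 j [-0.03  0.11 -0.54  2.    0.06  1.05 -2.13]
(0.419, 0.19, 0.2, 1.3) -> [ 0.0023  0.0046 -0.0015] [-0.0002  0.001   0.0055]
[0.502 0.196 0.341] [267.48286799 167.36863834]
mask [268 111   5  94 294] [430.6 187.7] [110.3   4.5] 2.01 mean [0.4444 0.1886]
```

View pics/w1.png

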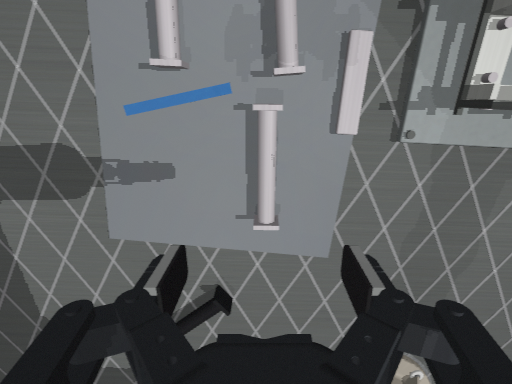

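The wrist view shows tube C directly ahead with its end plates at (268,106) and (266,228). A and B are at (168,30) and (287,35), and the flat bar at (355,82).

```bash
python3 - <<'E'
from h import *
f=dict(np.load("/tmp/w.npz"))
a,b=[ray(f,p,.030) for p in((268,115),(266,215))]; print(a,b,np.degrees(np.arctan2((a-b)[1],(a-b)[0])))
a,b=[ray(f,p,.035) for p in((268,105),(266.5,226))]; print(a,b,(a+b)/2,np.linalg.norm(a-b))
go((.42,.19,.1,1.3))
E
```

```text
[0.48134298 0.19169395 0.03      ] [0.36047231 0.18996548 0.03      ] 0.8192793698199319
[0.49204409 0.19213291 0.035     ] [0.34773181 0.18895463 0.035     ] [0.41988795 0.19054377 0.035     ] 0.14434727389788696
t 2.1 tcp [0.4173 0.193  0.1986] F [ 0.2  0.6 -1.2] gap 0.0854 j [-0.03  0.11 -0.53  2.    0.06  1.05 -2.13]
(0.42, 0.19, 0.1, 1.3) -> [0.0028 0.003  0.0986] [0.0004 0.0008 0.0045]
```

servo_tool:
  motion: "0.001 -0.001 0.05 0 0 0 0.7;0.001 -0.001 0.1 0 0 0 0.7;0.001 -0.001 0.15 0 0 0 0.6;0.001 -0.001 0.18 0 0 0 0.6;0.001 -0.001 0.195 0 0 0 0.6;0.001 -0.001 0.195 0 0 0 0.6;0.001 -0.001 0.195 0 0 0 0.6;0.001 -0.001 0.195 0 0 0 0;0.001 -0.001 0.195 0 0 0 0;0.001 -0.001 0.195 0 0 0 0"
  grip_force: 100

```text
time_s: 3.15
tool_pos: [0.4216, 0.1906, 0.0062]
tcp_rot: [3.14, 0.035, 0.006]
wrist_force: [-1.1, -0.4, 7.7]
finger_gap: 0.0188
finger_force: 97.6
```

servo_tool:
  motion: "0 0 0 0 0 0 0;0 0 0 0 0 0 0;0 0 0 0 0 0 0"

```text
time_s: 3.45
tool_pos: [0.4217, 0.1905, 0.0062]
tcp_rot: [3.14, 0.035, 0.006]
wrist_force: [-0.6, -0.3, 7.8]
finger_gap: 0.0186
finger_force: 97.6
```

servo_tool:
  motion: "0 0 -0.02 0 0 0 0;0 0 -0.05 0 0 0 0;0 0 -0.1 0 0 0 0;0 0 -0.15 0 0 0 0;0 0 -0.2 0 0 0 0;0 0 -0.2 0 0 0 0;0 0 -0.2 0 0 0 0;0 0 -0.2 0 0 0 0"

```text
time_s: 4.25
tool_pos: [0.4188, 0.1894, 0.2029]
tcp_rot: [3.138, 0.035, -0.003]
wrist_force: [-0.3, 0.2, -2.6]
finger_gap: 0.0195
finger_force: 71.4
```

```bash
python3 - <<'E'
from h import *
go((.42,.19,.2,1.3))
f=grab("wrist"); np.savez("/tmp/w.npz",**f); g=grab("top"); np.savez("/tmp/top.npz",**g)
u,v=proj(g,(.42,.19,.22)).astype(int)
a=cv2.resize(f["pixels"][192:],(768,288)); 
s=grab("scene"); u,v=proj(s,(.42,.19,.22)).astype(int); b=cv2.resize(s["pixels"][v-40:v+40,u-60:u+60],(450,300),interpolation=2)
o=np.zeros((600,768,3),np.uint8); o[:288]=a; o[300:600,:450]=b; cv2.imwrite("pics/lift1.png",o)
P=cloud(f); E=env.get_obs(); 
# tube pixels depth: points within 12mm of expected y, x beyond pads
q=P.reshape(-1,3); d=q-E["tool_pos"]
m=(abs(d[:,1])<.03)&(abs(d[:,0])<.09)&(d[:,2]<.06)&(d[:,2]>-.02)
for x0 in np.arange(-.08,.08,.01):
    k=m&(d[:,0]>x0)&(d[:,0]<x0+.01); 
    if k.sum()>5: print(round(x0,2),k.sum(),np.percentile(d[k,2],[50,95]).round(4),np.median(d[k,1]).round(4),d[k,1].min().round(4),d[k,1].max().round(4))
E
```

```text
t 4.2 tcp [0.4188 0.1894 0.2029] F [-0.3  0.2 -2.6] gap 0.0195 j [-0.    0.11 -0.55  1.99  0.07  1.06 -2.13]
(0.42, 0.19, 0.2, 1.3) -> [ 0.0012 -0.0006  0.0029] [ 0.0022  0.0014 -0.0001]
-0.05 299 [0.0231 0.0251] -0.0012 -0.0121 0.0089
-0.04 508 [0.0236 0.0253] -0.0015 -0.0124 0.0097
-0.03 545 [0.0236 0.0253] -0.0013 -0.012 0.0095
-0.02 597 [0.0237 0.0258] -0.0006 -0.0116 0.03
-0.01 1106 [0.025 0.056] 0.0006 -0.03 0.03
-0.0 2493 [0.0312 0.0558] 0.0008 -0.03 0.03
0.01 3460 [0.0423 0.0585] -0.0001 -0.03 0.03
0.02 764 [0.0233 0.0251] 0.0001 -0.0108 0.0105
0.03 821 [0.0232 0.025 ] 0.0 -0.011 0.0111
0.04 885 [0.0231 0.0249] 0.0005 -0.0104 0.011
0.05 969 [0.0231 0.0249] 0.0004 -0.0106 0.0115
0.06 1253 [0.0289 0.0302] 0.0009 -0.0153 0.0168
0.07 769 [0.025 0.03 ] 0.0003 -0.0152 0.0168
```

View pics/lift1.png

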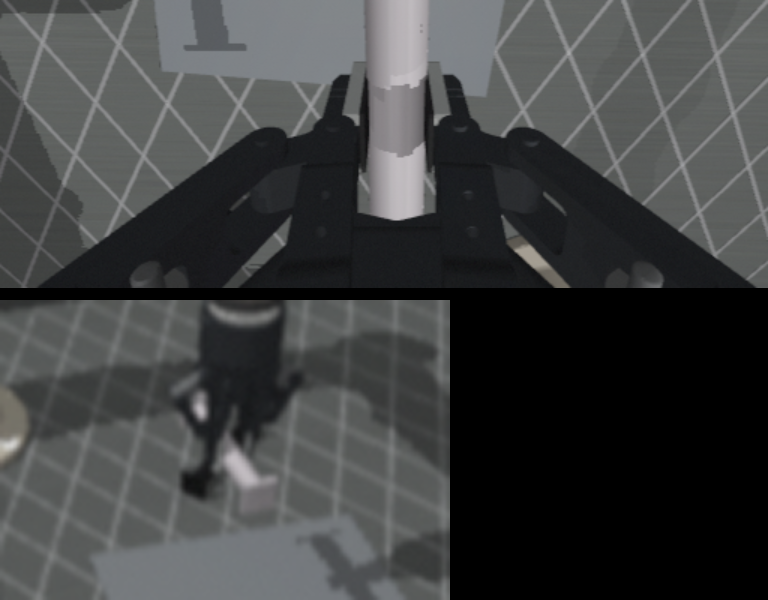

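The baluster is held level and centred, with its axis 14 mm above the TCP. Next I'll stop just short of clip 0 to look at it.

servo_tool:
  motion: "0.0 0.05 0 0 0 0.0256 0;0.0434 0.1 0 0 0 0.0256 0;0.0868 0.1435 0 0 0 0.0256 0;0.129 0.1435 0 0 0 0.0256 0;0.129 0.1435 0 0 0 0.0256 0;0.129 0.1435 0 0 0 0.0256 0;0.129 0.1435 0 0 0 0.0256 0"
  grip_force: 110

```text
time_s: 5.1
tool_pos: [0.5511, 0.0504, 0.2033]
tcp_rot: [3.14, -0.027, -0.005]
wrist_force: [-0.5, 0.1, -3.0]
finger_gap: 0.0187
finger_force: 109.1
```

```bash
python3 - <<'E'
from h import *
go((.5518,-.0411,.2,-1))
f=grab("wrist"); np.savez("/tmp/w.npz",**f)
cv2.imwrite("pics/w2.png",cv2.resize(f["pixels"],(768,576)))
c=np.radians(-1);Rm=np.array([[np.cos(c),-np.sin(c)],[np.sin(c),np.cos(c)]])
for y in(.16,.07,-.02):
  for p in((-.04,0),(.04,0)): print(y,p,(proj(f,[*(Rm@np.array([p[0],y+p[1]])+[.5491,-.2011]),.062])*1.5).round(1))
print([ (proj(f,[*(Rm@np.array(p)+[.5491,-.2011]),.012])*1.5).round(1) for p in((.1,.23),(-.1,.23))])
E
```

```text
t 5.1 tcp [0.5511 0.0504 0.2033] F [-0.5  0.1 -3. ] gap 0.0187 j [ 0.17  0.27 -0.4   1.79  0.12  1.1  -1.86]
(0.5518, -0.0411, 0.2, -1) -> [0.0023 0.0915 0.0034] [0.0009 0.0019 0.0003]
0.16 (-0.04, 0) [516.2 314.5]
0.16 (0.04, 0) [527.4 208.1]
0.07 (-0.04, 0) [635.1 314.4]
0.07 (0.04, 0) [657.5 208. ]
-0.02 (-0.04, 0) [754.1 314.3]
-0.02 (0.04, 0) [787.7 207.8]
[array([423.4, 118.5]), array([418.7, 352.9])]
```

View pics/w2.png

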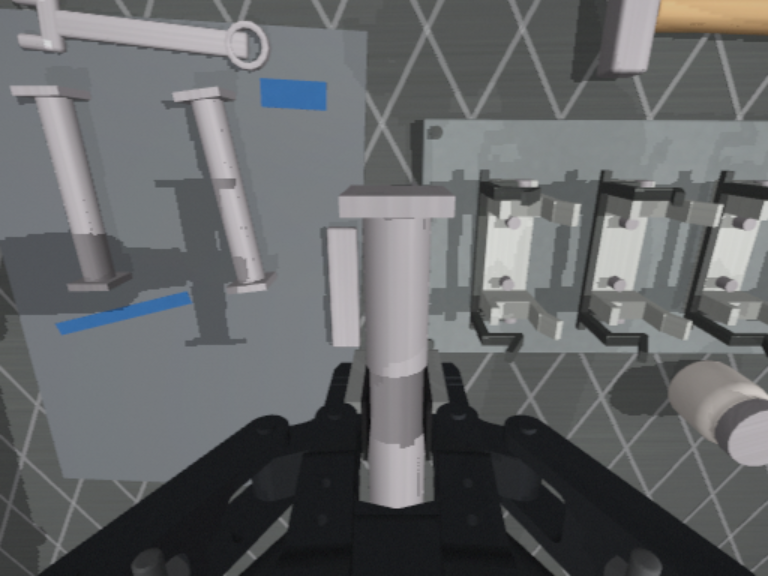

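The plate corners appear at (423,120) and (419,352), which matches the rack model within 2 px. The jaws (black) are on the +y side and the flared prongs on −y. Clip 0's opening is around (520,260), so I'm going over it now.

servo_tool:
  motion: "0.003 0.05 0 0 0 0 0;0.003 0.0915 0 0 0 0 0;0.003 0.0915 0 0 0 0 0;0.003 0.0915 0.03 0 0 0 0;0.003 0.0915 0.06 0 0 0 0;0.003 0.0915 0.085 0 0 0 0;0.003 0.0915 0.085 0 0 0 0;0.003 0.0915 0.085 0 0 0 0"

```text
time_s: 5.95
tool_pos: [0.5533, -0.0409, 0.1204]
tcp_rot: [3.14, -0.026, 0.0]
wrist_force: [-0.4, -0.6, -2.0]
finger_gap: 0.0186
finger_force: 109.1
```

```bash
python3 - <<'E'
from h import *
go((.553,-.0411,.048,-1))
f=grab("wrist"); np.savez("/tmp/w.npz",**f)
cv2.imwrite("pics/w3.png",cv2.resize(f["pixels"],(768,576)))
c=np.radians(-1);Rm=np.array([[np.cos(c),-np.sin(c)],[np.sin(c),np.cos(c)]])
for p in((-.04,0),(.04,0),(.047,-.013),(.047,.013)): print(p,(proj(f,[*(Rm@np.array([p[0],.16+p[1]])+[.5491,-.2011]),.062])*1.5).round(1))
E
```

```text
t 6.0 tcp [ 0.5533 -0.0409  0.1204] F [-0.4 -0.6 -2. ] gap 0.0186 j [ 0.28  0.36 -0.34  1.88  0.15  0.93 -1.72]
(0.553, -0.0411, 0.048, -1) -> [-0.0003  0.0001  0.0724] [ 0.001  -0.0002  0.0007]
(-0.04, 0) [395.4 379.5]
(0.04, 0) [395.3 241.5]
(0.047, -0.013) [421.4 227.7]
(0.047, 0.013) [369.2 227.7]
```

View pics/w3.png

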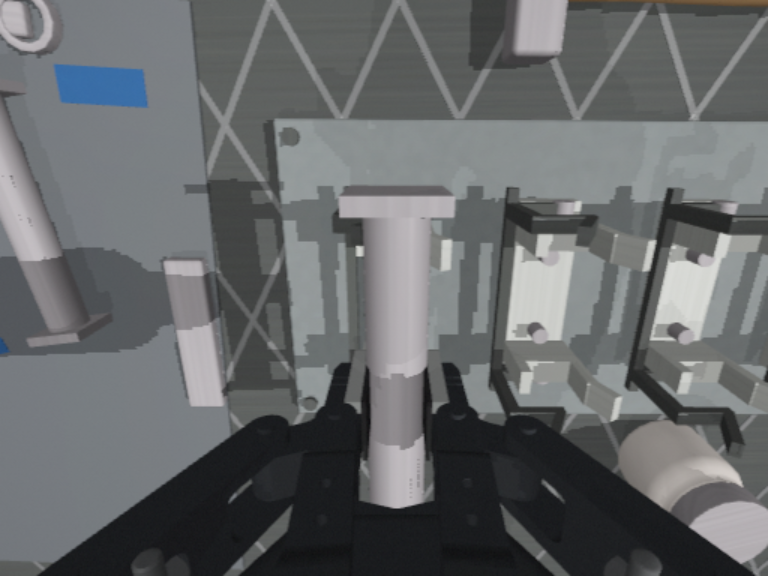

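The tube hangs squarely over clip 0: the tube is at column 396 and the predicted clip centre at 395. Pressing in.

servo_tool:
  motion: "0 0 0.015 0 0 0 0;0 0 0.03 0 0 0 0;0 0 0.04 0 0 0 0;0 0 0.048 0 0 0 0;0 0 0.055 0 0 0 0;0 0 0.062 0 0 0 0;0 0 0.068 0 0 0 0;0 0 0.073 0 0 0 0;0 0 0.074 0 0 0 0;0 0 0.074 0 0 0 0"

```text
time_s: 7.0
tool_pos: [0.5552, -0.0416, 0.049]
tcp_rot: [3.139, -0.028, 0.004]
wrist_force: [-7.0, 0.2, 22.6]
finger_gap: 0.0183
finger_force: 112.8
```

```bash
python3 - <<'E'
from h import *
go((.553,-.0411,.048,-1))
f=grab("wrist"); np.savez("/tmp/w.npz",**f)
cv2.imwrite("pics/w4.png",cv2.resize(f["pixels"],(768,576)))
E
```

```text
t 7.0 tcp [ 0.5552 -0.0416  0.049 ] F [-7.   0.2 22.6] gap 0.0183 j [ 0.25  0.45 -0.32  1.93  0.2   0.79 -1.77]
(0.553, -0.0411, 0.048, -1) -> [-0.0022 -0.0005  0.001 ] [ 0.0015 -0.0016 -0.0003]
```

View pics/w4.png

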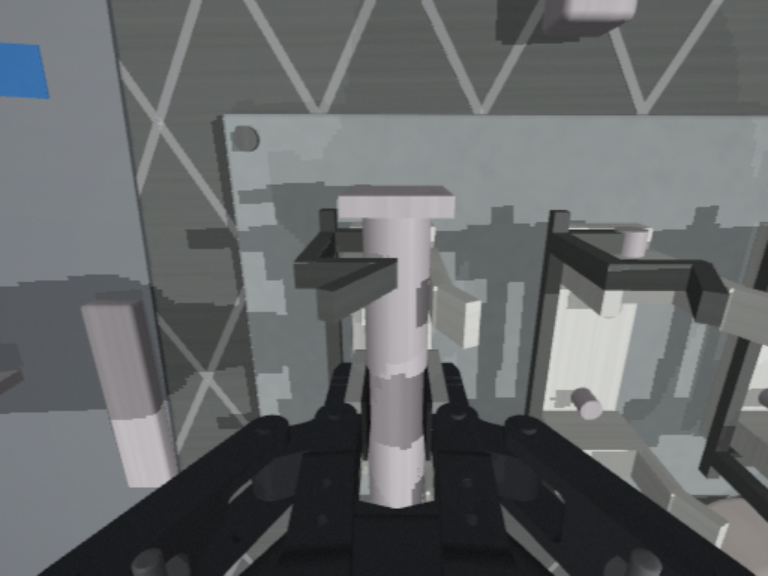

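The hook's end is still on the tube at (397,280), swung out compared with clip 1's jaw, so it hasn't snapped yet. I'll push further.

servo_tool:
  motion: "0 0 0.002 0 0 0 0;0 0 0.003 0 0 0 0;0 0 0.004 0 0 0 0;0 0 0.005 0 0 0 0;0 0 0.005 0 0 0 0;0 0 0.005 0 0 0 0"

```text
time_s: 7.65
tool_pos: [0.5554, -0.0417, 0.0486]
tcp_rot: [3.137, -0.029, 0.004]
wrist_force: [-18.3, 0.7, 56.5]
finger_gap: 0.0187
finger_force: 116.1
```

```bash
python3 - <<'E'
from h import *
go((.553,-.0411,.048,-1))
f=grab("wrist"); np.savez("/tmp/w.npz",**f)
s=grab("scene"); u,v=proj(s,(.55,-.1,.06)).astype(int)
o=np.zeros((576,800,3),np.uint8); o[:,:400]=cv2.resize(f["pixels"],(768,576))[:,200:600]; o[:400,400:]=cv2.resize(s["pixels"][v-40:v+40,u-40:u+40],(400,400),interpolation=2)
cv2.imwrite("pics/w5.png",o)
E
```

```text
t 7.7 tcp [ 0.5554 -0.0417  0.0486] F [-18.3   0.7  56.5] gap 0.0187 j [ 0.25  0.46 -0.32  1.93  0.2   0.79 -1.77]
(0.553, -0.0411, 0.048, -1) -> [-0.0024 -0.0006  0.0006] [ 0.0026 -0.0015 -0.0006]
```

View pics/w5.png

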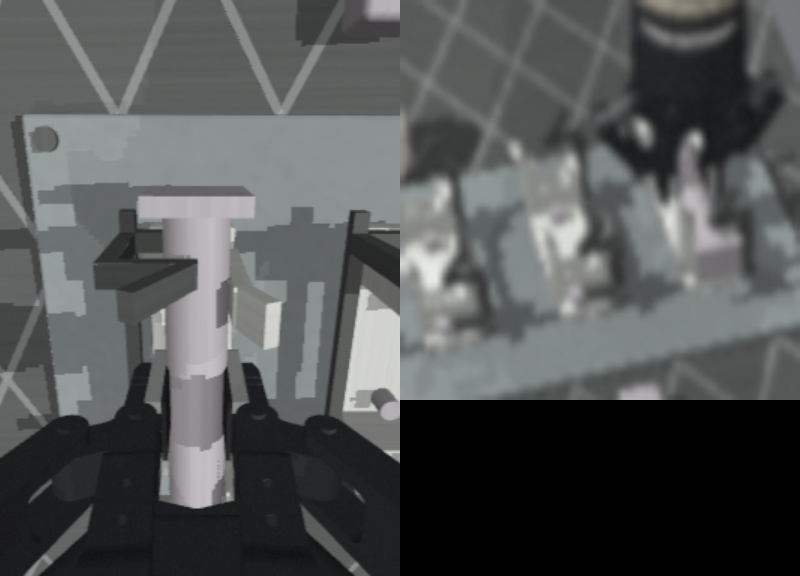

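It's at a hard stop (56 N, axis at 62.6 mm), and the hook nose lies over the tube's top at (195,280). I'll test it by tugging gently.

servo_tool:
  motion: "0 0 -0.004 0 0 0 0;0 0 -0.007 0 0 0 0;0 0 -0.009 0 0 0 0;0 0 -0.01 0 0 0 0;0 0 -0.011 0 0 0 0;0 0 -0.012 0 0 0 0;0 0 -0.012 0 0 0 0"

```text
time_s: 8.45
tool_pos: [0.5531, -0.0417, 0.0513]
tcp_rot: [3.14, -0.028, -0.002]
wrist_force: [4.3, 1.1, -14.8]
finger_gap: 0.0186
finger_force: 108.3
```

servo_tool:
  motion: "0 0 -0.0015 0 0 0 0;0 0 -0.003 0 0 0 0;0 0 -0.0045 0 0 0 0;0 0 -0.006 0 0 0 0;0 0 -0.0075 0 0 0 0;0 0 -0.009 0 0 0 0;0 0 -0.009 0 0 0 0"

```text
time_s: 9.15
tool_pos: [0.5532, -0.0417, 0.0622]
tcp_rot: [3.14, -0.028, -0.001]
wrist_force: [-0.9, 2.5, -12.9]
finger_gap: 0.0186
finger_force: 108.3
```

The slide crept up about 12 mm under a steady 13–15 N, so this clip holds. I'll release, rise and take pictures.

servo_tool:
  motion: "0 0 0.0015 0 0 0 0;0 0 0.0015 0 0 0 0.5;0 0 0.0015 0 0 0 0.6;0 0 0.0015 0 0 0 0.6;0 0 0.0015 0 0 0 0.6;0 0 -0.03 0 0 0 0.6;0 0 -0.08 0 0 0 0.6;0 0 -0.13 0 0 0 0.6;0 0 -0.18 0 0 0 0.6;0 0 -0.18 0 0 0 0.6"

```text
time_s: 10.15
tool_pos: [0.5588, -0.0414, 0.2504]
tcp_rot: [3.139, -0.028, 0.026]
wrist_force: [0.4, -0.7, -0.2]
finger_gap: 0.0515
finger_force: 0.0
```

```bash
python3 - <<'E'
from h import *
go((.60,.18,.2,5))
f=grab("wrist"); np.savez("/tmp/w.npz",**f); t=grab("top")
find(t,(.6,.24),.032); find(f,(.6,.24),.032,.15)
a=cv2.resize(f["pixels"],(768,576))
cv2.imwrite("pics/w6.png",a)
E
```

```text
t 10.2 tcp [ 0.5588 -0.0414  0.2504] F [ 0.4 -0.7 -0.2] gap 0.0515 j [ 0.3   0.23 -0.36  1.73  0.09  1.18 -1.67]
(0.6, 0.18, 0.2, 5) -> [ 0.0364 -0.2223  0.0505] [ 0.0023 -0.0106 -0.067 ]
mask [197 137   9  29 158] [623.9 295.2] [109.5  30.3] 3.01 mean [0.6266 0.2945]
mask [227 139   8  32 168] [616.2 182.4] [121.2  26.4] 3.84 mean [0.6197 0.1784]
mask [ 83  83  28  85 250] [613.4 173.8] [107.5   4.1] 6.12 mean [0.6152 0.1739]
```

View pics/w6.png

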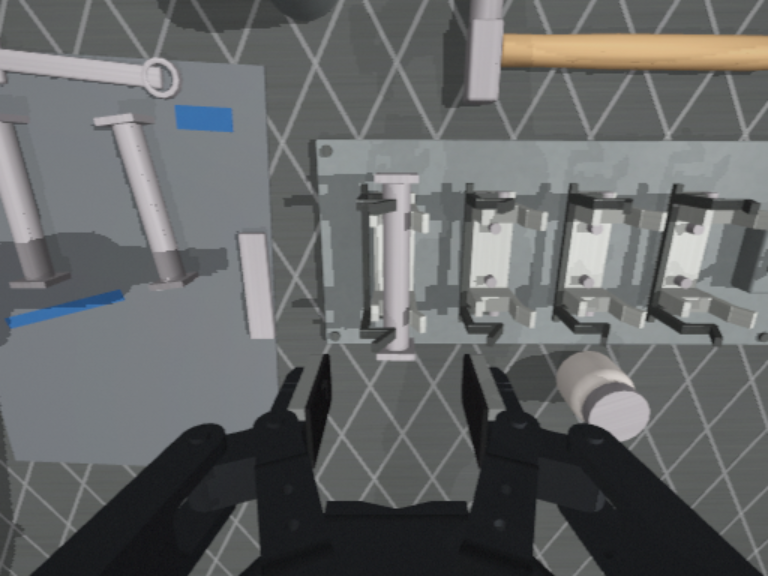

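The image shows the first baluster seated in clip 0, at (396,265), with both hooks over it. B's end plates are at (122,121) and (174,281). I'll measure B, A and the slide height from the wrist depth map.

```bash
cat >> h.py <<'E'
def tube(f,exp,zc=.019,w=.035):
    "tube axis fit from depth near exp: centre, yaw; zc = expected axis height"
    q=cloud(f).reshape(-1,3); d=q[:,:2]-exp
    m=(abs(d[:,0])<.095)&(abs(d[:,1])<w)&(q[:,2]>zc+.003)&(q[:,2]<zc+.03); q=q[m]
    t=q[q[:,2]<zc+.0125]; p=np.polyfit(t[:,0],t[:,1],1)
    for _ in range(3):
        t=t[abs(t[:,1]-np.polyval(p,t[:,0]))<.012]; p=np.polyfit(t[:,0],t[:,1],1)
    x=np.percentile(q[:,0],[.5,99.5]); xm=x.mean()
    print("tube c",round(xm,4),np.polyval(p,xm).round(4),"x",x.round(4),"yaw",np.degrees(np.arctan(p[0])).round(2),"n",len(t),"top z",np.percentile(t[:,2],[50,90,97]).round(4))
E
python3 - <<'E'
from h import *
f=dict(np.load("/tmp/w.npz"))
tube(f,(.6,.178)); tube(f,(.603,.296)); tube(f,(.5518,-.0411),.074,.014)
q=cloud(f).reshape(-1,3); m=(abs(q[:,0]-.5518)<.03)&(abs(q[:,1]+.0411)<.012); print(np.percentile(q[m,2],[50,80,90,95,99]))
for p in((121/1.5,127/1.5),(173/1.5,272/1.5)): print(ray(f,p,.03))
E
```

```text
tube c 0.5998 0.1759 x [0.5252 0.6744] yaw 5.39 n 1708 top z [0.0291 0.0308 0.0312]
tube c 0.6025 0.2925 x [0.5288 0.6762] yaw -3.24 n 1463 top z [0.0282 0.0307 0.0312]
tube c 0.5514 -0.042 x [0.4769 0.6258] yaw -1.1 n 1823 top z [0.0835 0.0853 0.0858]
[0.3331417  0.33885863 0.34069197 0.34428521 0.34693171]
[0.66504241 0.18472839 0.03      ]
[0.53881632 0.1653305  0.03      ]
```

```bash
python3 -c "
from h import *
go((.59,.178,.22,5.5))"
```

```text
t 10.2 tcp [ 0.5547 -0.0417  0.2438] F [ 0.4  0.3 -0.1] gap 0.0514 j [ 0.3   0.23 -0.36  1.74  0.09  1.18 -1.67]
(0.59, 0.178, 0.22, 5.5) -> [ 0.0313 -0.2203  0.0234] [ 0.0016 -0.0029 -0.0725]
```

servo_tool:
  motion: "0.0313 -0.22 0.0234 0.0016 0 -0.0725 0.8;0.0313 -0.22 0.0234 0.0016 0 -0.0725 0.8;0.0313 -0.22 0.0234 0.0016 0 -0.0725 0.8;0.0313 -0.22 0.0234 0.0016 0 -0.0725 0.8;0.0313 -0.22 0.0234 0.0016 0 -0.0725 0.8;0.0313 -0.22 0.0234 0.0016 0 -0.0725 0.8;0.0313 -0.22 0.0234 0.0016 0 -0.0725 0.8;0.0313 -0.22 0.0234 0.0016 0 -0.0725 0.8"

```text
time_s: 11.05
tool_pos: [0.5888, 0.1755, 0.2171]
tcp_rot: [3.137, 0.147, -0.002]
wrist_force: [-0.2, 0.1, -0.1]
finger_gap: 0.0682
finger_force: 0.0
```

```bash
python3 - <<'E'
from h import *
f=grab("wrist"); np.savez("/tmp/w.npz",**f)
tube(f,(.6,.178)); tube(f,(.603,.296)); go((.60,.178,.007,5.5))
E
```

```text
tube c 0.5994 0.1796 x [0.5252 0.6736] yaw 5.6 n 1848 top z [0.0291 0.0307 0.0311]
tube c 0.6029 0.2964 x [0.5285 0.6774] yaw -0.66 n 1883 top z [0.0291 0.0308 0.0312]
t 11.1 tcp [0.589  0.1754 0.2175] F [-0.5  0.6  0.4] gap 0.0686 j [-0.    0.37 -0.47  1.63  0.18  1.18 -1.99]
(0.6, 0.178, 0.007, 5.5) -> [ 0.0113 -0.0018  0.2105] [ 0.0005  0.0003 -0.0017]
```

servo_tool:
  motion: "0.011 -0.0026 0.05 0 0 0 0.7;0.011 -0.0026 0.1 0 0 0 0.6;0.011 -0.0026 0.15 0 0 0 0.6;0.011 -0.0026 0.19 0 0 0 0.6;0.011 -0.0026 0.21 0 0 0 0.6;0.011 -0.0026 0.2115 0 0 0 0.6;0.011 -0.0026 0.2115 0 0 0 0.6;0.011 -0.0026 0.2115 0 0 0 0;0.011 -0.0026 0.2115 0 0 0 0;0.011 -0.0026 0.2115 0 0 0 0"
  grip_force: 110

```text
time_s: 12.1
tool_pos: [0.6015, 0.1814, 0.0094]
tcp_rot: [-3.138, -0.151, -0.007]
wrist_force: [-0.7, -2.0, 6.5]
finger_gap: 0.0181
finger_force: 107.5
```

servo_tool:
  motion: "0 0 0 0 0 0 0;0 0 0 0 0 0 0;0 0 -0.02 0 0 0 0;0 0 -0.05 0 0 0 0;0 0 -0.1 0 0 0 0;0 0 -0.15 0 0 0 0;0 0 -0.2 0 0 0 0;0 0 -0.2 0 0 0 0;0 0 -0.2 0 0 0 0"

```text
time_s: 13.0
tool_pos: [0.6001, 0.1817, 0.2087]
tcp_rot: [-3.137, -0.151, -0.006]
wrist_force: [-0.4, 0.1, -3.7]
finger_gap: 0.0184
finger_force: 107.9
```

```bash
cat >> h.py <<'E'
def held():
    f=grab("wrist"); o=env.get_obs(); R0=R.from_rotvec(o["tcp_rot"])
    q=R0.inv().apply(cloud(f).reshape(-1,3)-o["tool_pos"]); q[:,2]*=-1
    m=(abs(q[:,1])<.03)&(abs(q[:,0])<.09)&(q[:,2]<.035)&(q[:,2]>0); q=q[m]
    for a,b in((-.06,-.03),(.025,.06)):
        k=q[(q[:,0]>a)&(q[:,0]<b)&(q[:,2]>.01)]; print("held",a,"top",np.percentile(k[:,2],95).round(4),"y",((k[:,1].min()+k[:,1].max())/2).round(4),len(k))
    print("x far end",np.percentile(q[:,0],99.7).round(4))
    return f
E
python3 - <<'E'
from h import *
f=held(); np.savez("/tmp/w.npz",**f); go((.552,-.131,.2,-1))
tube(f,(.603,.296))
E
```

```text
held -0.06 top 0.0237 y -0.0001 884
held 0.025 top 0.0238 y -0.0003 2896
x far end 0.0739
t 13.1 tcp [0.5989 0.181  0.2064] F [-0.4 -0.6 -3.8] gap 0.0187 j [-0.01  0.4  -0.47  1.62  0.19  1.17 -2.  ]
(0.552, -0.131, 0.2, -1) -> [-0.0767  0.306   0.0064] [0.     0.     0.0724]
tube c 0.6031 0.2964 x [0.5286 0.6777] yaw -0.7 n 1925 top z [0.0292 0.0308 0.0312]
```

servo_tool:
  motion: "-0.0775 0.3065 0 0 0 0.0724 0;-0.0775 0.3065 0 0 0 0.0724 0;-0.0775 0.3065 0 0 0 0.0724 0;-0.0775 0.3065 0 0 0 0.0724 0;-0.0775 0.3065 0 0 0 0.0724 0;-0.0775 0.3065 0 0 0 0.0724 0;-0.0775 0.3065 0 0 0 0.0724 0;-0.0775 0.3065 0 0 0 0.0724 0;-0.0775 0.3065 0.03 0 0 0.0724 0;-0.0775 0.3065 0.06 0 0 0.0724 0"

```text
time_s: 14.05
tool_pos: [0.5518, -0.1294, 0.145]
tcp_rot: [-3.139, 0.025, -0.001]
wrist_force: [0.4, 0.7, -4.1]
finger_gap: 0.0184
finger_force: 108.3
```

servo_tool:
  motion: "0 0 0.015 0 0 0 0;0 0 0.023 0 0 0 0;0 0 0.023 0 0 0 0"

```text
time_s: 14.35
tool_pos: [0.5513, -0.1301, 0.1222]
tcp_rot: [-3.14, 0.026, 0.003]
wrist_force: [-0.2, -0.6, -2.2]
finger_gap: 0.0182
finger_force: 108.3
```

```bash
python3 - <<'E'
from h import *
f=held(); np.savez("/tmp/w.npz",**f); go((.5513,-.1316,.0495,-1))
E
```

```text
held -0.06 top 0.0206 y -0.0001 976
held 0.025 top 0.0201 y -0.0002 2937
x far end 0.0719
t 14.4 tcp [ 0.5523 -0.1304  0.1235] F [ 0.7  0.6 -3.1] gap 0.0186 j [ 0.42  0.37 -0.32  1.85  0.14  0.95 -1.55]
(0.5513, -0.1316, 0.0495, -1) -> [-0.001   0.0013  0.074 ] [-0.0008 -0.0004  0.0005]
```

servo_tool:
  motion: "0 0.0013 0.015 0 0 0 0;0 0.0013 0.03 0 0 0 0;0 0.0013 0.04 0 0 0 0;0 0.0013 0.048 0 0 0 0;0 0.0013 0.055 0 0 0 0;0 0.0013 0.06 0 0 0 0;0 0.0013 0.065 0 0 0 0;0 0.0013 0.069 0 0 0 0;0 0.0013 0.072 0 0 0 0;0 0.0013 0.072 0 0 0 0"

```text
time_s: 15.4
tool_pos: [0.5532, -0.1314, 0.0522]
tcp_rot: [-3.14, 0.027, -0.004]
wrist_force: [-1.4, 1.1, 5.1]
finger_gap: 0.0184
finger_force: 109.5
```

```bash
python3 - <<'E'
from h import *
f=held(); np.savez("/tmp/w.npz",**f); go((.5513,-.1316,.0495,-1))
E
```

```text
held -0.06 top 0.0222 y 0.0019 1109
held 0.025 top 0.0339 y -0.0025 4421
x far end 0.0727
t 15.4 tcp [ 0.5532 -0.1315  0.0522] F [-0.6  1.9  6. ] gap 0.0185 j [ 0.4   0.46 -0.3   1.9   0.18  0.8  -1.59]
(0.5513, -0.1316, 0.0495, -1) -> [-0.0019  0.0001  0.0027] [-0.001  -0.0017  0.    ]
```

servo_tool:
  motion: "0 0 0.0015 0 0 0 0;0 0 0.003 0 0 0 0;0 0 0.0045 0 0 0 0;0 0 0.006 0 0 0 0;0 0 0.006 0 0 0 0;0 0 0.006 0 0 0 0"

```text
time_s: 16.05
tool_pos: [0.5534, -0.1315, 0.0518]
tcp_rot: [3.141, -0.028, 0.003]
wrist_force: [-14.3, 4.2, 43.5]
finger_gap: 0.0184
finger_force: 114.0
```

servo_tool:
  motion: "0 0 -0.003 0 0 0 0;0 0 -0.006 0 0 0 0;0 0 -0.008 0 0 0 0;0 0 -0.01 0 0 0 0;0 0 -0.012 0 0 0 0;0 0 -0.0135 0 0 0 0;0 0 -0.015 0 0 0 0;0 0 -0.015 0 0 0 0"

```text
time_s: 16.85
tool_pos: [0.5516, -0.1315, 0.0585]
tcp_rot: [-3.139, 0.027, 0.001]
wrist_force: [4.9, 2.0, -14.5]
finger_gap: 0.0184
finger_force: 108.0
```

servo_tool:
  motion: "0 0 -0.0015 0 0 0 0;0 0 -0.003 0 0 0 0;0 0 -0.004 0 0 0 0;0 0 -0.004 0 0 0 0"

```text
time_s: 17.25
tool_pos: [0.5516, -0.1315, 0.0629]
tcp_rot: [-3.139, 0.027, 0.001]
wrist_force: [4.1, 2.6, -14.4]
finger_gap: 0.0184
finger_force: 108.1
```

Slide 1 has crept up about 10 mm. Releasing and rising.

servo_tool:
  motion: "0 0 0.0018 0 0 0 0;0 0 0.0018 0 0 0 0.5;0 0 0.0018 0 0 0 0.6;0 0 0.0018 0 0 0 0.6;0 0 0.0018 0 0 0 0.6;0 0 -0.03 0 0 0 0.6;0 0 -0.08 0 0 0 0.6;0 0 -0.13 0 0 0 0.6;0 0 -0.18 0 0 0 0.6;0 0 -0.18 0 0 0 0.6"

```text
time_s: 18.25
tool_pos: [0.5566, -0.1332, 0.2531]
tcp_rot: [3.138, -0.028, 0.025]
wrist_force: [0.2, 0.3, 0.6]
finger_gap: 0.0513
finger_force: 0.0
```

servo_tool:
  motion: "0 0 0 0 0 0 0.6"

```text
time_s: 18.35
tool_pos: [0.5526, -0.1328, 0.2462]
tcp_rot: [3.141, -0.028, 0.006]
wrist_force: [0.1, 0.8, -0.5]
finger_gap: 0.0512
finger_force: 0.0
```

```bash
python3 - <<'E'
from h import *
f=grab("wrist"); np.savez("/tmp/w.npz",**f); t=grab("top"); np.savez("/tmp/top.npz",**t)
tube(f,(.5518,-.0411),.0735,.014); tube(f,(.5503,-.1316),.0735,.014); find(t,(.603,.296),.032); tube(t,(.603,.296))
go((.59,.296,.22,0))
cv2.imwrite("pics/w7.png",cv2.resize(f["pixels"],(768,576)))
E
```

```text
tube c 0.5512 -0.0437 x [0.4765 0.6258] yaw -1.18 n 1887 top z [0.0837 0.0852 0.0856]
tube c 0.5494 -0.1321 x [0.4747 0.624 ] yaw -1.01 n 1784 top z [0.0815 0.083  0.0839]
mask [198 123  47  45 449] [679.9 252.6] [152.8 193.2] 46.11 mean [0.6759 0.2424]
tube c 0.6268 0.2706 x [0.5561 0.6975] yaw 1.74 n 123 top z [0.0276 0.031  0.0314]
t 18.4 tcp [ 0.5509 -0.1325  0.2433] F [-0.5  0.9 -0.3] gap 0.0512 j [ 0.44  0.25 -0.33  1.72  0.09  1.19 -1.51]
(0.59, 0.296, 0.22, 0) -> [ 0.0316 -0.4291  0.0236] [-0.0006  0.0011 -0.0112]
```

View pics/w7.png

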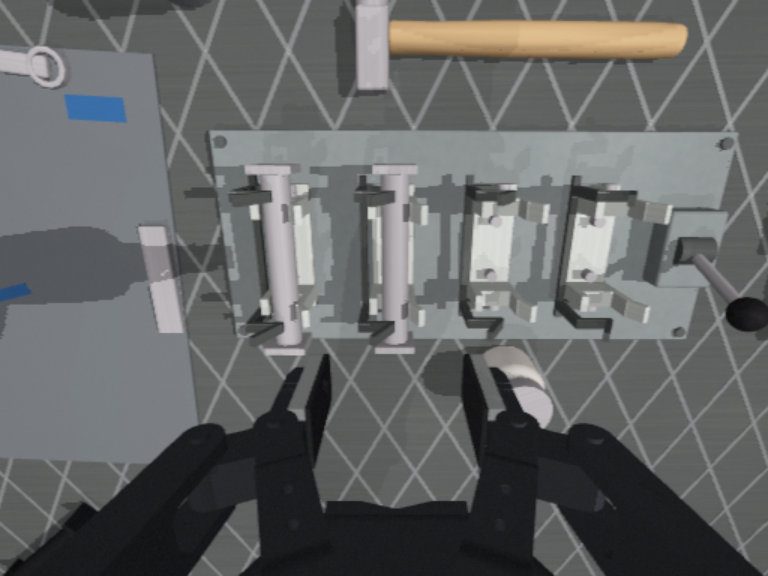

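Two balusters are clipped, at (283,255) and (395,255), with both hooks over each. The lever ball is at (748,315). The numbers show tube A was knocked aside toward the wrench, so I'll go and look.

servo_tool:
  motion: "0.02 -0.388 -0.007 0 0 -0.0112 0.8;0.02 -0.388 -0.007 0 0 -0.0112 0.8;0.02 -0.388 -0.007 0 0 -0.0112 0.8;0.02 -0.388 -0.007 0 0 -0.0112 0.8;0.02 -0.388 -0.007 0 0 -0.0112 0.8;0.02 -0.388 -0.007 0 0 -0.0112 0.8;0.02 -0.388 -0.007 0 0 -0.0112 0.8;0.02 -0.388 -0.007 0 0 -0.0112 0.8;0.02 -0.388 -0.007 0 0 -0.0112 0.8;0.02 -0.388 -0.007 0 0 -0.0112 0.8"

```text
time_s: 19.45
tool_pos: [0.5775, 0.2557, 0.2495]
tcp_rot: [3.141, 0.004, -0.005]
wrist_force: [0.2, -0.1, 0.2]
finger_gap: 0.0683
finger_force: 0.0
```

```bash
python3 - <<'E'
from h import *
f=grab("wrist"); np.savez("/tmp/w.npz",**f); go((.6,.27,.22,0)); tube(f,(.626,.27))
cv2.imwrite("pics/w8.png",cv2.resize(f["pixels"][:250],(768,375)))
E
```

```text
t 19.5 tcp [0.5782 0.2538 0.2498] F [ 0.2 -0.6 -0.1] gap 0.0683 j [-0.1   0.39 -0.52  1.55  0.2   1.26 -2.21]
(0.6, 0.27, 0.22, 0) -> [ 0.0219 -0.0162  0.0297] [ 0.0011  0.0015 -0.0001]
tube c 0.6311 0.2704 x [0.557  0.7053] yaw 2.69 n 1741 top z [0.0291 0.0307 0.0312]
```

View pics/w8.png

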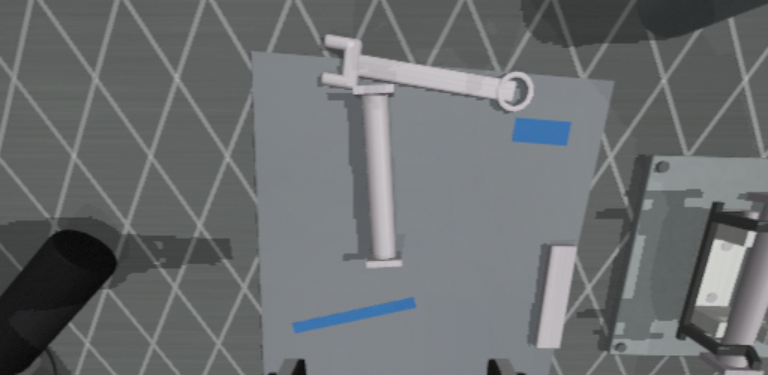

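Tube A now lies with its end plates at (373,90) and (384,263), its far plate close to the wrench's jaw. The fit gives a centre of (0.631, 0.2705), yaw 2.6° and length 148 mm. Grasping it.

servo_tool:
  motion: "0.0528 -0.0167 0 0 0 -0.029 0.7;0.0528 -0.0167 0.03 0 0 -0.029 0.6;0.0528 -0.0167 0.08 0 0 -0.029 0.6;0.0528 -0.0167 0.13 0 0 -0.029 0.6;0.0528 -0.0167 0.18 0 0 -0.029 0.6;0.0528 -0.0167 0.22 0 0 -0.029 0.6;0.0528 -0.0167 0.2415 0 0 -0.029 0.6;0.0528 -0.0167 0.2418 0 0 -0.029 0.6;0.0528 -0.0167 0.2418 0 0 -0.029 0.6;0.0528 -0.0167 0.2418 0 0 -0.029 0"

```text
time_s: 20.5
tool_pos: [0.6334, 0.2719, 0.0121]
tcp_rot: [-3.139, -0.07, -0.006]
wrist_force: [-0.0, -1.0, 0.2]
finger_gap: 0.0376
finger_force: 0.0
```

servo_tool:
  motion: "0 0 0 0 0 0 0;0 0 0 0 0 0 0;0 0 0 0 0 0 0;0 0 0 0 0 0 0;0 0 -0.015 0 0 0 0;0 0 -0.05 0 0 0 0;0 0 -0.1 0 0 0 0;0 0 -0.15 0 0 0 0;0 0 -0.2 0 0 0 0;0 0 -0.2 0 0 0 0"

```text
time_s: 21.5
tool_pos: [0.6355, 0.2752, 0.2209]
tcp_rot: [-3.132, -0.072, -0.026]
wrist_force: [1.1, 1.0, -2.4]
finger_gap: 0.018
finger_force: 108.0
```

servo_tool:
  motion: "0 0 0 0 0 0 0;0 0 0 0 0 0 0"

```text
time_s: 21.7
tool_pos: [0.6303, 0.2711, 0.2086]
tcp_rot: [3.14, 0.072, -0.003]
wrist_force: [-0.6, 0.2, -3.2]
finger_gap: 0.0175
finger_force: 108.0
```

```bash
python3 - <<'E'
from h import *
f=held(); np.savez("/tmp/w.npz",**f); go((.5497,-.2217,.206,-1),(.5497,.0,.206,-1))
E
```

```text
held -0.06 top 0.0189 y 0.0003 1066
held 0.025 top 0.0187 y 0.0001 2750
x far end 0.0733
t 21.8 tcp [0.6302 0.271  0.2079] F [-0.2 -0.1 -3.2] gap 0.0177 j [-0.13  0.52 -0.5   1.45  0.26  1.24 -2.18]
(0.5497, -0.2217, 0.206, -1) -> [-0.103   0.4885  0.0027] [0.0008 0.0019 0.0403]
(0.5497, 0.0, 0.206, -1) -> [-0.0928  0.267   0.0024] [0.0008 0.0019 0.0403]
```

servo_tool:
  motion: "-0.103 0.4885 0.0027 0 0.0019 0.0403 0;-0.103 0.4885 0.0027 0 0.0019 0.0403 0;-0.103 0.4885 0.0027 0 0.0019 0.0403 0;-0.103 0.4885 0.0027 0 0.0019 0.0403 0;-0.103 0.4885 0.0027 0 0.0019 0.0403 0;-0.103 0.4885 0.0027 0 0.0019 0.0403 0;-0.103 0.4885 0.0027 0 0.0019 0.0403 0;-0.103 0.4885 0.0027 0 0.0019 0.0403 0;-0.103 0.4885 0.0027 0 0.0019 0.0403 0;-0.103 0.4885 0.0027 0 0.0019 0.0403 0"
  grip_force: 120

```text
time_s: 22.75
tool_pos: [0.549, -0.2225, 0.205]
tcp_rot: [-3.139, 0.028, -0.001]
wrist_force: [1.7, -0.5, -2.7]
finger_gap: 0.0178
finger_force: 120.4
```

servo_tool:
  motion: "0 0 0 0 0 0 0;0 0 0 0 0 0 0;0 0 0.03 0 0 0 0;0 0 0.06 0 0 0 0;0 0 0.08 0 0 0 0;0 0 0.08 0 0 0 0;0 0 0.08 0 0 0 0"

```text
time_s: 23.45
tool_pos: [0.5515, -0.219, 0.1266]
tcp_rot: [-3.139, 0.024, -0.004]
wrist_force: [0.3, 0.2, -2.1]
finger_gap: 0.0177
finger_force: 120.8
```

```bash
python3 - <<'E'
from h import *
f=held(); np.savez("/tmp/w.npz",**f); go((.5497,-.2217,.054,-1))
E
```

```text
held -0.06 top 0.0173 y -0.0003 1057
held 0.025 top 0.0169 y -0.0004 2621
x far end 0.0725
t 23.5 tcp [ 0.5522 -0.2196  0.1277] F [ 0.4 -0.1 -2.4] gap 0.0174 j [ 0.57  0.41 -0.34  1.78  0.16  0.97 -1.41]
(0.5497, -0.2217, 0.054, -1) -> [-0.0028  0.0022  0.0736] [-0.0008 -0.0031  0.001 ]
```

servo_tool:
  motion: "-0.0015 0.0022 0.02 0 -0.002 0 0;-0.0015 0.0022 0.035 0 -0.002 0 0;-0.0015 0.0022 0.043 0 -0.002 0 0;-0.0015 0.0022 0.05 0 -0.002 0 0;-0.0015 0.0022 0.056 0 -0.002 0 0;-0.0015 0.0022 0.062 0 -0.002 0 0;-0.0015 0.0022 0.067 0 -0.002 0 0;-0.0015 0.0022 0.071 0 -0.002 0 0;-0.0015 0.0022 0.074 0 -0.002 0 0;-0.0015 0.0022 0.074 0 -0.002 0 0"

```text
time_s: 24.5
tool_pos: [0.5518, -0.2216, 0.0556]
tcp_rot: [-3.14, 0.027, -0.005]
wrist_force: [-3.7, 3.2, 12.8]
finger_gap: 0.0177
finger_force: 122.9
```

servo_tool:
  motion: "0 0 0.0015 0 0 0 0;0 0 0.003 0 0 0 0;0 0 0.0045 0 0 0 0;0 0 0.0045 0 0 0 0;0 0 0.0045 0 0 0 0"

```text
time_s: 25.0
tool_pos: [0.552, -0.2216, 0.0554]
tcp_rot: [-3.141, 0.028, -0.004]
wrist_force: [-11.4, 6.8, 39.5]
finger_gap: 0.0178
finger_force: 125.9
```

```bash
python3 - <<'E'
from h import *
f=held(); np.savez("/tmp/w.npz",**f); go((.5497,-.2217,.045,-1))
tube(f,(.5487,-.2217),.062,.014)
E
```

```text
held -0.06 top 0.0194 y 0.0019 1198
held 0.025 top 0.0321 y -0.0028 4396
x far end 0.0732
t 25.1 tcp [ 0.552  -0.2216  0.0554] F [-11.2   5.1  38.6] gap 0.0178 j [ 0.55  0.5  -0.32  1.83  0.2   0.84 -1.45]
(0.5497, -0.2217, 0.045, -1) -> [-0.0023  0.0001  0.0104] [-0.0002 -0.0018 -0.    ]
tube c 0.5624 -0.2227 x [0.4996 0.6252] yaw -1.48 n 7130 top z [0.072  0.0735 0.0739]
```

Seated at the hard stop (tube top at 73.5 mm). The grip is shallow, so I'll regrip lower before tugging.

servo_tool:
  motion: "-0.001 0 -0.003 0 0 0 0;-0.001 0 -0.0045 0 0 0 0;-0.001 0 -0.0045 0 0 0 0.45;-0.001 0 -0.0045 0 0 0 0.45;-0.001 0 -0.0045 0 0 0 0.45;-0.001 0 0 0 0 0 0.45;-0.001 0 0.005 0 0 0 0.45;-0.001 0 0.005 0 0 0 0.45;-0.001 0 0.005 0 0 0 0;-0.001 0 0.005 0 0 0 0"

```text
time_s: 26.05
tool_pos: [0.5489, -0.2217, 0.0434]
tcp_rot: [-3.139, 0.027, 0.0]
wrist_force: [-0.2, 2.0, 0.9]
finger_gap: 0.0188
finger_force: 117.2
```

servo_tool:
  motion: "0 0 0 0 0 0 0;0 0 0 0 0 0 0;0 0 0 0 0 0 0"

```text
time_s: 26.35
tool_pos: [0.5489, -0.2218, 0.0434]
tcp_rot: [-3.139, 0.027, -0.0]
wrist_force: [-0.9, 4.4, 1.4]
finger_gap: 0.0187
finger_force: 117.3
```

servo_tool:
  motion: "0 0 -0.002 0 0 0 0;0 0 -0.004 0 0 0 0;0 0 -0.006 0 0 0 0;0 0 -0.008 0 0 0 0;0 0 -0.01 0 0 0 0;0 0 -0.0115 0 0 0 0;0 0 -0.0125 0 0 0 0;0 0 -0.0125 0 0 0 0"

```text
time_s: 27.15
tool_pos: [0.5486, -0.2218, 0.0541]
tcp_rot: [-3.139, 0.027, 0.0]
wrist_force: [3.8, 4.1, -12.5]
finger_gap: 0.019
finger_force: 117.7
```

servo_tool:
  motion: "0 0 0.0016 0 0 0 0;0 0 0.0016 0 0 0 0.5;0 0 0.0016 0 0 0 0.6;0 0 0.0016 0 0 0 0.6;0 0 0.0016 0 0 0 0.6;0 0 -0.03 0 0 0 0.6;0 0 -0.08 0 0 0 0.6;0 0 -0.13 0 0 0 0.6;0 0 -0.18 0 0 0 0.6;0 0 -0.18 0 0 0 0.6"

```text
time_s: 28.15
tool_pos: [0.5536, -0.2247, 0.2448]
tcp_rot: [3.136, -0.029, 0.025]
wrist_force: [0.3, 0.1, -0.3]
finger_gap: 0.0511
finger_force: 0.0
```

servo_tool:
  motion: "0 0 0 0 0 0 0;0 0 0 0 0 0 0;0 0 0 0 0 0 0"

```text
time_s: 28.45
tool_pos: [0.5477, -0.2228, 0.234]
tcp_rot: [-3.139, 0.028, 0.004]
wrist_force: [-0.6, 0.3, -0.1]
finger_gap: 0.008
finger_force: 0.0
```

```bash
python3 - <<'E'
from h import *
f=grab("wrist"); np.savez("/tmp/w.npz",**f); s=grab("top"); np.savez("/tmp/top.npz",**s)
for y,x in((-.0411,.5518),(-.1316,.5503),(-.2217,.5487)): tube(f,(x,y),.0735,.014)
# lever ball: dark pts
for g in(f,s):
    q=cloud(g); m=(g["pixels"].max(2)<70)&(abs(q[...,0]-.52)<.09)&(abs(q[...,1]+.397)<.04)&(q[...,2]>.06)&(q[...,2]<.14); p=q[m]
    print(len(p),p.mean(0) if len(p) else"", np.percentile(p,[5,95],axis=0).round(4).tolist() if len(p) else"")
go((.47,-.39,.2,-1))
q=cloud(s); k=q[(q[...,2]>.02)&(q[...,2]<.06)&(abs(q[...,0]-.59)<.12)&(abs(q[...,1]-.24)<.12)]; print("left on sheet high pts",len(k))
cv2.imwrite("pics/w9.png",cv2.resize(f["pixels"],(768,576)))
E
```

```text
tube c 0.5516 -0.0449 x [0.4771 0.626 ] yaw -1.25 n 2042 top z [0.0837 0.0853 0.0857]
tube c 0.5499 -0.1333 x [0.4755 0.6242] yaw -1.12 n 1974 top z [0.0816 0.0832 0.0839]
tube c 0.5501 -0.2223 x [0.4757 0.6245] yaw -1.04 n 1969 top z [0.0815 0.0831 0.084 ]
531 [ 0.5165339  -0.38967698  0.11542606] [[0.506, -0.3998, 0.1066], [0.5252, -0.3816, 0.1209]]
17 [ 0.51173089 -0.39051072  0.11944795] [[0.5049, -0.3964, 0.113], [0.5189, -0.3849, 0.1248]]
t 28.6 tcp [ 0.548  -0.2228  0.2342] F [ 0.3 -0.   0.8] gap 0.0003 j [ 0.59  0.31 -0.35  1.67  0.11  1.19 -1.37]
(0.47, -0.39, 0.2, -1) -> [-0.075   0.1686  0.0341] [-0.0012  0.0015 -0.0001]
left on sheet high pts 0
```

View pics/w9.png

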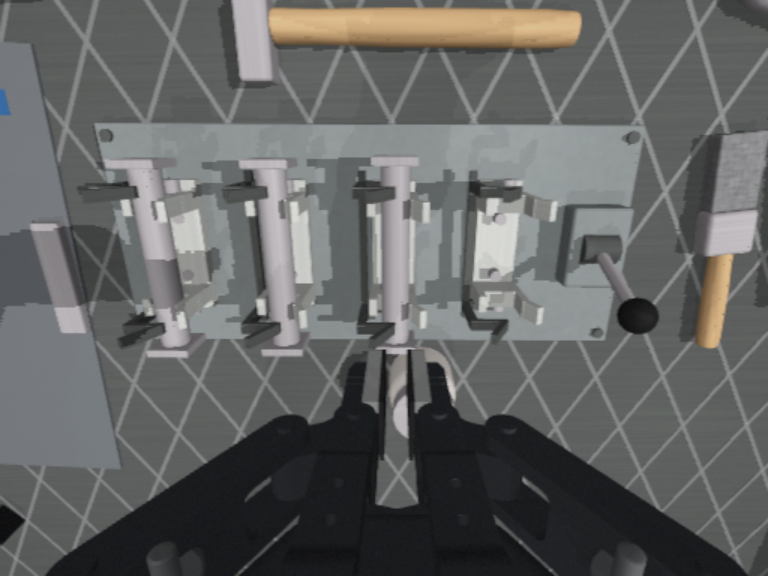

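All three are clipped with their hooks over them, at (157,255), (277,255) and (397,255), and their slides are up 12.3, 10.5 and 10.5 mm. The sheet is clear of balusters. The ball is at (637,316), about (0.515, −0.395, 0.107). Next I'll bring the shut fingers to the robot side of the ball and push it over.

servo_tool:
  motion: "-0.08 0.174 0 0 0 0 0;-0.08 0.174 0 0 0 0 0;-0.08 0.174 0 0 0 0 0;-0.08 0.174 0 0 0 0 0;-0.08 0.174 0 0 0 0 0;-0.08 0.174 0.04 0 0 0 0;-0.08 0.174 0.08 0 0 0 0;-0.08 0.174 0.12 0 0 0 0;-0.08 0.174 0.136 0 0 0 0;-0.08 0.174 0.136 0 0 0 0"

```text
time_s: 29.55
tool_pos: [0.4638, -0.393, 0.0957]
tcp_rot: [-3.135, 0.026, 0.009]
wrist_force: [-0.7, 0.4, 0.1]
finger_gap: -0.0001
finger_force: 0.0
```

servo_tool:
  motion: "0 0 0 0 0 0 0;0.02 0 0 0 0 0 0;0.04 0 0 0 0 0 0;0.055 0 0 0 0 0 0;0.07 0 0 0 0 0 0;0.08 0 0 0 0 0 0;0.09 0 0 0 0 0 0;0.096 0 0 0 0 0 0;0.096 0 0 0 0 0 0;0.096 0 0 0 0 0 0"

```text
time_s: 30.55
tool_pos: [0.5592, -0.3973, 0.1001]
tcp_rot: [-3.14, 0.03, 0.008]
wrist_force: [-6.3, 0.5, 4.7]
finger_gap: -0.0003
finger_force: 3.1
```

```bash
cat >> h.py <<'E'
def ball(n):
    g=grab(n); q=cloud(g); m=(g["pixels"].max(2)<70)&(abs(q[...,0]-.545)<.09)&(abs(q[...,1]+.397)<.02)&(q[...,2]>.075)&(q[...,2]<.13); p=q[m]
    print(n,len(p),np.percentile(p,[5,50,95],axis=0).round(4).tolist() if len(p) else"")
E
python3 -c "
from h import *
ball('scene');ball('top');go((.47,-.396,.2,-1))"
```

```text
scene 52 [[0.5642, -0.4023, 0.1043], [0.5881, -0.3927, 0.116], [0.5941, -0.3852, 0.1251]]
top 3 [[0.553, -0.3878, 0.116], [0.5559, -0.3876, 0.1271], [0.556, -0.3845, 0.1281]]
t 30.6 tcp [ 0.5592 -0.3973  0.1001] F [-5.2  0.4  3.4] gap 0.0 j [ 0.72  0.58 -0.24  1.56  0.16  1.02 -1.15]
(0.47, -0.396, 0.2, -1) -> [-0.0897  0.0002 -0.0995] [-0.0011  0.003  -0.0008]
```

servo_tool:
  motion: "0.003 0 0 0 0 0 0;0.003 0 0 0 0 0 0;0.003 0 0 0 0 0 0"

```text
time_s: 30.95
tool_pos: [0.5594, -0.3974, 0.1]
tcp_rot: [-3.139, 0.031, 0.016]
wrist_force: [-11.4, 1.5, 8.1]
finger_gap: 0.0003
finger_force: 5.7
```

servo_tool:
  motion: "-0.03 0 0 0 0 0 0;-0.08 0 0 0 0 0 0;-0.085 0 0 0 0 0 0;-0.085 0 -0.05 0 0 0 0;-0.085 0 -0.1 0 0 0 0;-0.085 0 -0.15 0 0 0 0;-0.085 0 -0.15 0 0 0 0;-0.085 0 -0.15 0 0 0 0"

```text
time_s: 31.75
tool_pos: [0.4809, -0.3963, 0.252]
tcp_rot: [3.14, -0.028, 0.007]
wrist_force: [-0.4, 0.6, -0.4]
finger_gap: -0.0001
finger_force: 0.0
```

```bash
python3 -c "
from h import *
ball('scene');ball('top');ball('wrist');go((.47,-.396,.2,-1))
t=grab('top')
for y,x in((-.0411,.5518),(-.1316,.5503),(-.2217,.5487)): tube(t,(x,y),.0735,.014)"
```

```text
scene 42 [[0.5791, -0.4014, 0.1036], [0.5887, -0.3933, 0.1133], [0.5927, -0.3856, 0.119]]
top 18 [[0.5763, -0.4011, 0.1075], [0.5801, -0.3933, 0.1138], [0.5843, -0.388, 0.1206]]
wrist 571 [[0.5723, -0.406, 0.109], [0.5824, -0.3958, 0.1144], [0.5922, -0.3862, 0.1175]]
t 31.9 tcp [ 0.479  -0.3952  0.2479] F [ 0.6 -0.2 -0.6] gap -0.0004 j [ 0.82  0.35 -0.26  1.58  0.09  1.23 -1.04]
(0.47, -0.396, 0.2, -1) -> [-0.0089  0.0011  0.0479] [-0.0018  0.0012 -0.0001]
tube c 0.5523 -0.0429 x [0.4768 0.6278] yaw -1.62 n 160 top z [0.082  0.0851 0.0857]
tube c 0.5499 -0.1328 x [0.4747 0.6252] yaw -0.53 n 165 top z [0.0811 0.0847 0.0855]
tube c 0.5507 -0.223 x [0.4752 0.6262] yaw 0.52 n 154 top z [0.0811 0.0847 0.0857]
```

The lever met its hard stop at 11 N and the ball is at x ≈ 0.583, which matches fully over. The balusters are still clipped and the robot is touching nothing.

```bash
python3 -c "
from plant import env
print(env.finish_job())"
```

```text
the job is handed in; nothing more can be done
None
```

I clipped all three balusters that were on the sheet into clips 0, 1 and 2. I tugged each until its slide was up about 12.3, 10.5 and 10.5 mm, then threw the lever over to its stop and handed the job in at about 32 s. I don't know the judge's verdict, because the hand-in returned no result.

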